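# Load a pipe flange on the welding fixture: bush, flange, clamp

## Robot

A 7-joint arm with a two-finger parallel gripper is mounted at the origin on a cart in front of the work surface, level with it; the furniture and walls round the work are solid. World frame = base frame: x ahead of the robot, y to its left, z up, the work surface at z = 0. Lengths are in m, angles in rad, forces in N, time in s.
With the tool pointing down it reaches from about 0.4 to 0.875 m from the base axis. Payload 4.4 kg.
Tool frame: the origin (TCP) lies where the fingers leave the gripper's body, on its centre line; the fingertips stand 73 mm ahead of it and the grasp point (between the pads) lies env.hold_point_z ahead of it (env.hold_point_z is the distance from the TCP to the grasp point, in m); x points along the fingers, z is the direction in which the jaws open and shut, and the axes are right-handed (so a half turn about x gives the same grasp; the last joint's range is limited). The gripper opens to 85 mm and grips with 20 to 120 N. Pads are 22 mm wide; open, the fingers measure 114 mm over their backs; the gripper's body (76 mm by 85 mm) begins 54 mm behind the grasp point. The pads swing forward as they close: fully open they stand 13 mm farther back than shut.
Start: joints at [-1.327, 0.628, 0.038, 1.517, -0.027, 0.996, -0.02], TCP at [0.198, 0.619, 0.304] pointing down, gripper open.
Joint ranges: [-3.06, 3.06], [-0.37, 2.12], [-1.25, 1.32], [0.18, 2.47], [-1.1, 4.24], [0.23, 1.98], [-2.94, 2.94]. Speed limits (rad/s): [2.57, 2.57, 3.14, 3.14, 3.14, 3.14, 3.14].

## Interface

Orientations are given as a unit quaternion [w, x, y, z].
In Python, from plant import sensors, imaging, workorder, env gives the robot as it stands.
- The arm moves only by the tool carry_out, never from a script. Its argument "deltas" is text: rows parted by semicolons, each of 7 numbers parted by spaces: the shift along the tool's x, y, z each as a share of 0.25 m, from -1 to 1, then the turn, a rotation vector about the tool's x, y, z each as a share of pi/2 rad, from -1 to 1, then the closure in counts, from 0 (fully open) to 255 (shut). In form: x y z wx wy wz fingers; .... A call has exactly 8 rows; each row is the pose to reach, as a shift and turn from the pose commanded when the call began, along the tool's axes at that moment; what a row does not reach only later rows make up. A row lasts 1/10 s, in which the tool goes at most 50 mm and 8.59 degrees, less where a joint would pass 70% of its speed; a pose out of reach is approached as far as the arm can. A call with a number of a shift or a turn outside -1 to 1 is refused whole. A call with a gripper value outside its range is refused whole. The fingers move at their own pace and stop on an object; "grip_force" is the grip in N (left out, the last holds). Time passes only in rows, so rows that repeat a pose let the fingers close, or fill a call up. It gives the time, the measured TCP pose, the force and the opening at its end, in the units of the state.
- sensors.state(): the state, without advancing time (a new reading comes with each control period).
- imaging.grab_frame(name): name is "scene" or "side" or "wrist"; returns a dict with "image" (480x640x3 uint8, red, green, blue), "intrinsics" (3x3 intrinsics, pixels), "extrinsics" (4x4, takes a point from world to camera coordinates); the wrist camera has in their place "hand_eye" (4x4, takes a point from camera to tool coordinates, whose origin is the TCP and whose axes are the tool frame's). Camera axes: x right, y down, z forward; pixel columns grow to the right and rows downward; lengths in m; the calibration is good to about 2 mm. A picture is of the moment at which its call begins: read the wrist's pose just before it. There is no depth.
- workorder.finish_job(): hands the job in, once; it reports no verdict.
The state is a dict: "clock": time; "joint_pos": joint angles; "qvel": joint speeds; "effort": joint torques, N m; "position": TCP position; "ee_rot": TCP orientation; "force": force on the tool from outside, world axes, zero at the start; "ft_torque": the same for the moment, N m; "finger_gap": opening from 0.0 (shut) to 1.0 (fully open).
Only numpy, scipy, OpenCV 4.12 (cv2) and the standard library are available. Lean on these libraries where they do the work, as an engineer would, in place of code of your own. Each camera call takes 0.05 s, during which the arm holds its last target.

## Task

Load the welding fixture for the next pipe flange: lower the stepped centring bush over the fixture's post, wide step down, until it sits flat on the base plate, then lower the flange, hub up, over the bush until it rests flat on the bush's wide step; lower both, do not drop them. Then press the clamp's handle fully down so that its rubber foot holds the flange, and leave it locked. Do not shift the other things on the bench.

Things in the scene. Friction and masses are not known exactly. Their poses are not given: they have to be found in the camera images.
- fixture: Fixed welding fixture: dark steel base plate 270 x 120 x 12 mm on the table, an upright post near one end, a hold-down toggle clamp near the other. Origin: on the post's axis at table height; z up; x points along the plate from post to clamp; the plate spans x -60 to 210, y -60 to 60 mm. Clamp's grey riser and steel cheeks: x 106 to 192 mm, up to 96 mm above the table.
- post_foot (a point): Foot of the post: on its axis at the top face of the base plate (12 mm above the table), where the bush must sit. The steel post is 24 mm in diameter, its rounded nose ends 44 mm above this point. The open clamp bar stands up about 235 mm high beside the post and stays more than 80 mm from its axis.
- handle_pivot (a point): Pivot of the clamp's handle, between the steel cheeks: 173 mm from the post's axis along the fixture's x, 66 mm above the table; the handle turns about the fixture's y axis.
- clamp_handle (a joint): Handle angle, rad. 0 = open: handle rises at 54 degrees, pointing away from the post. Grows as it is pressed down, which swings the clamp's bar over on to the post; 1.08 = stop, fully down (8 degrees below level), just past dead centre (1.05), so it stays locked. It stays where it is left. Pressed straight down about 72 mm beyond its pivot it needs under 10 N.
- handle_grip (a point): Point on the centre line of the handle's round black grip (17 mm in diameter, 47 to 143 mm from the pivot), 100 mm from the pivot; it moves with the handle. Fully down, the grip's centre line is 56 mm above the table at 72 mm level distance from the pivot, its upper side 65 mm.
- clamp_foot: Round rubber foot of the clamp, 48 mm in diameter and 9 mm thick, sprung by 5 mm, under the end of the clamp's bar. Origin: centre of its lower face; its z axis points from that face to the bar. With the clamp shut it comes down on the post's axis, and with bush and flange in place it presses on the end of the flange's hub.
- bush: Loose bright steel stepped centring bush, 0.35 kg, lying wide step down. Wide step 64 mm in diameter and 14 mm high; above it a spigot 38 mm in diameter, up to 30 mm above the underside, its top edge chamfered by 3 mm. Through bore 28 mm in diameter (fits the 24 mm post). Origin: centre of its underside; z up.
- flange: Loose dark steel pipe flange with a hub, 0.7 kg, lying hub up. Disc 100 mm in diameter and 12 mm thick with four bolt holes; hub 58 mm in diameter, its top 36 mm above the underside. Through bore 42 mm in diameter with a chamfered lower edge (fits the bush's 38 mm spigot). Origin: centre of its underside; z up.
- box_offcut: Loose bystander: bright square-tube offcut, 30 x 60 x 30 mm, origin at the centre of its underside.
- g_clamp: Loose bystander: dark G-clamp lying flat, 93 x 105 x 18 mm, origin at the middle of its underside.
Mind the look-alikes: they are no part of the job. There is more than one size of the flange; the job needs the largest. Of the things that look like the bush, the larger one is meant.

How it is judged:
On the way, in this order (a step that is already met when the one before it is completed fails the run):
1. the bush sits flat on the base plate round the post, with no flange on the post yet (z of bush in the frame of post_foot between -0.003 and 0.003 m and horizontal distance between bush and post_foot below 0.005 m and angle between bush's own z axis and vertical below 0.07 rad and horizontal distance between flange and post_foot above 0.06 m), for 0.2 s.
2. the flange rests flat on the bush's wide step, its bore round the spigot (z of flange in the frame of bush between 0.011 and 0.017 m and horizontal distance between flange and bush below 0.005 m and angle between flange's own z axis and vertical below 0.07 rad and z of bush in the frame of post_foot below 0.003 m and value of joint clamp_handle below 0.6 rad), for 0.2 s.
3. the clamp's handle is fully down and its foot presses on the flange (value of joint clamp_handle above 1.04 rad and contact force between clamp_foot and flange above 3 N), for 0.2 s.
At the end, for the whole second after the job is handed in: Bush flat on the base plate (3 mm in height, 5 mm off the post axis, 4 degrees), flange flat on its wide step (3 mm, 5 mm off the bush axis, 4 degrees), handle over 1.04 rad, foot pressing the flange with over 3 N, flange at rest (all of step 3 and z of bush in the frame of post_foot between -0.003 and 0.003 m and horizontal distance between bush and post_foot below 0.005 m and angle between each of bush, flange's own z axis and vertical below 0.07 rad and z of flange in the frame of bush between 0.011 and 0.017 m and horizontal distance between flange and bush below 0.005 m and linear speed of flange below 0.02 m/s); the robot touches nothing.
It fails at once if the bush is dropped on to its seat (faster than 0.5 m/s within 15 mm of it) (distance between bush and post_foot below 0.015 m and linear speed of bush above 0.5 m/s).
It fails at once if the flange is dropped on to its seat (faster than 0.5 m/s within 15 mm of it) (horizontal distance between flange and bush below 0.015 m and z of flange in the frame of bush below 0.029 m and linear speed of flange above 0.5 m/s).
It fails at once if a loose bystander (square-tube offcut or G-clamp) is shifted by more than 4 cm (distance of any of box_offcut, g_clamp from where it was at the start of the episode above 0.04 m).
It also fails if it takes over 64 s, if anything falls off the work surface, if the arm or the gripper's body presses on something with over 40 N, if the wrist force passes 120 N, or if a joint passes its speed limit or range.

## Working session

There is one attempt and no reset: what is moved stays moved. The work goes in short steps, Python scripts to look and compute and a tool call to move; the robot and the scene stay as the last step left them, time stands still between calls to the robot, and variables do not carry over. Pictures are saved under pics/ and viewed, and the job is handed in when it is done.

Besides the shell and the picture viewer there is one more tool, called after "Call:" as name(argument=value, ...) on one line, values as JSON. carry_out: Moves the arm, as the interface text tells. Shift numbers are shares of 0.25 m and turn numbers shares of pi/2 rad, none past 1 either way. Its arguments: {"type":"object","properties":{"deltas":{"type":"string"},"grip_force":{"type":"number"}},"required":["deltas"]}

```bash
ls; mkdir -p pics; python3 - <<'E'
from plant import sensors, imaging, workorder, env
import cv2,numpy as np
s=sensors.state();print({k:np.round(v,3) for k,v in s.items()});print(env.hold_point_z)
for n in ["scene","side","wrist"]:
    f=imaging.grab_frame(n);cv2.imwrite(f"pics/{n}0.png",f["image"][:,:,::-1])
    for k in f:
        if k!="image":print(n,k,np.round(f[k],4).tolist())
E
```

```text
pics
{'clock': np.float64(0.0), 'joint_pos': array([-1.327,  0.629,  0.038,  1.518, -0.027,  0.996, -0.02 ]), 'qvel': array([0.001, 0.   , 0.   , 0.   , 0.   , 0.001, 0.001]), 'effort': array([-0.0000e+00, -5.6339e+01,  1.2260e+00, -1.9345e+01,  1.1000e-02,
        1.0000e-02, -0.0000e+00]), 'position': array([0.198, 0.619, 0.303]), 'ee_rot': array([ 0.571, -0.417,  0.572,  0.416]), 'force': array([ 0.352, -0.672, -0.609]), 'ft_torque': array([-0.005, -0.072,  0.04 ]), 'finger_gap': np.float64(1.0)}
0.0539
scene intrinsics [[516.1916, 0.0, 313.0307], [0.0, 516.1916, 245.6603], [0.0, 0.0, 1.0]]
scene extrinsics [[0.5968, -0.8024, -0.0033, -0.2466], [-0.3747, -0.2751, -0.8854, 0.3345], [0.7095, 0.5296, -0.4648, 0.8486], [0.0, 0.0, 0.0, 1.0]]
side intrinsics [[437.8338, 0.0, 325.6766], [0.0, 437.8338, 232.5184], [0.0, 0.0, 1.0]]
side extrinsics [[-0.9829, -0.1838, -0.0035, 0.5456], [-0.1078, 0.5912, -0.7993, 0.1127], [0.149, -0.7853, -0.6009, 0.9994], [0.0, 0.0, 0.0, 1.0]]
wrist intrinsics [[355.3121, 0.0, 318.7097], [0.0, 355.3121, 237.6113], [0.0, 0.0, 1.0]]
wrist hand_eye [[-0.0003, -0.2949, 0.9555, -0.0697], [0.0007, -0.9555, -0.2949, 0.0743], [1.0, 0.0006, 0.0005, -0.001], [0.0, 0.0, 0.0, 1.0]]
```

View pics/scene0.png

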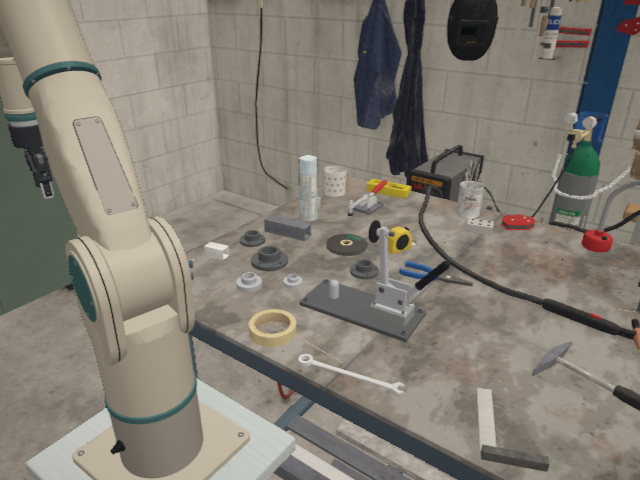

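View pics/side0.png

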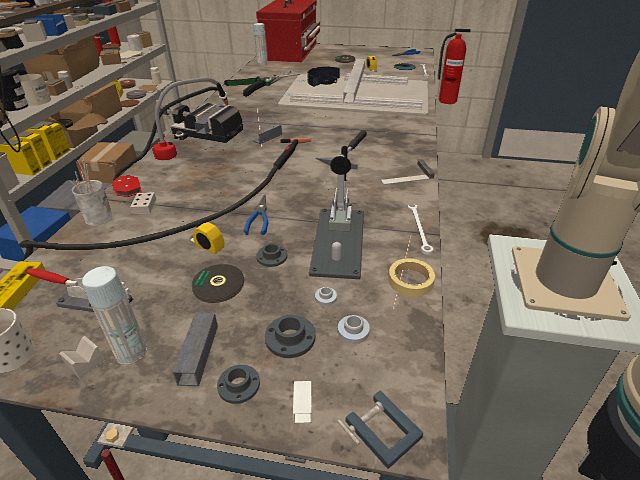

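View pics/wrist0.png

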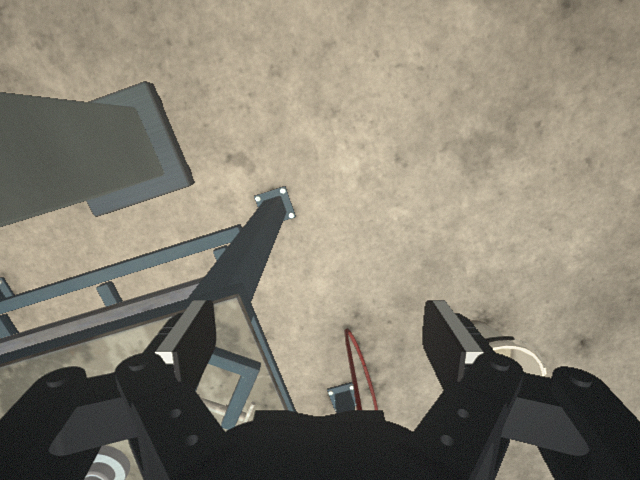

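The largest flange is at side (290,335); the look-alikes are at (239,382) and (271,255). The larger bush is at side (353,327), and the smaller one is at (326,295). I'll check these choices in a close crop.

```bash
cat > h.py <<'E'
from plant import sensors, imaging, workorder, env
import cv2,numpy as np
from scipy.spatial.transform import Rotation as R
def cam(f):
    s=None
    if "extrinsics" in f: return f["intrinsics"],f["extrinsics"]
def wristE(f,s):
    T=np.eye(4);q=s["ee_rot"];T[:3,:3]=R.from_quat([q[1],q[2],q[3],q[0]]).as_matrix();T[:3,3]=s["position"]
    return f["intrinsics"],np.linalg.inv(T@f["hand_eye"])
def ray(K,E,uv,z):
    uv=np.atleast_2d(uv).astype(float)
    d=np.c_[(uv-[K[0,2],K[1,2]])/K[0,0],np.ones(len(uv))]@E[:3,:3]
    c=-E[:3,:3].T@E[:3,3]
    return c+d*((z-c[2])/d[:,2:3])
def proj(K,E,P):
    p=np.atleast_2d(P)@E[:3,:3].T+E[:3,3];p=p@K.T;return p[:,:2]/p[:,2:]
def fitc(p):
    A=np.c_[2*p[:,:2],np.ones(len(p))];b=(p[:,:2]**2).sum(1);x=np.linalg.lstsq(A,b,rcond=None)[0]
    return x[:2],np.sqrt(x[2]+x[0]**2+x[1]**2)
E
python3 - <<'E'
from h import *
f=cv2.imread("pics/side0.png")
cv2.imwrite("pics/c1.png",cv2.resize(f[270:430,200:400],None,fx=4,fy=3.75,interpolation=cv2.INTER_CUBIC))
cv2.imwrite("pics/c2.png",cv2.resize(f[130:290,290:390],None,fx=3.75,fy=3.75,interpolation=cv2.INTER_CUBIC))
g=cv2.imread("pics/scene0.png")
cv2.imwrite("pics/c3.png",cv2.resize(g[220:370,230:430],None,fx=4,fy=4,interpolation=cv2.INTER_CUBIC))
E
```

```text
(no output)
```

View pics/c1.png

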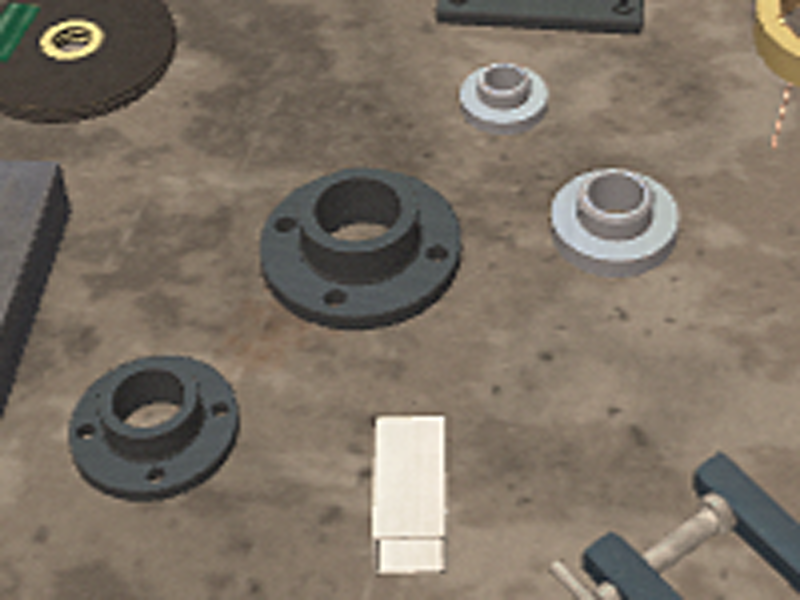

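View pics/c2.png

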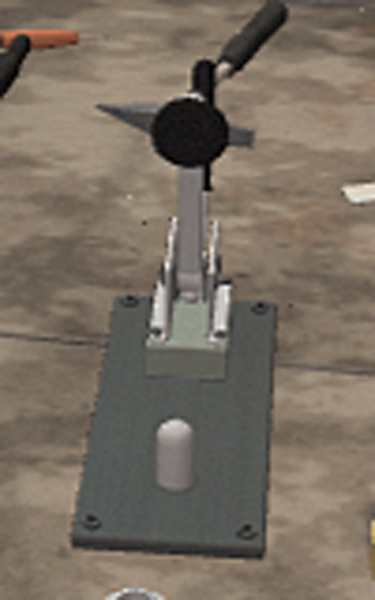

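View pics/c3.png

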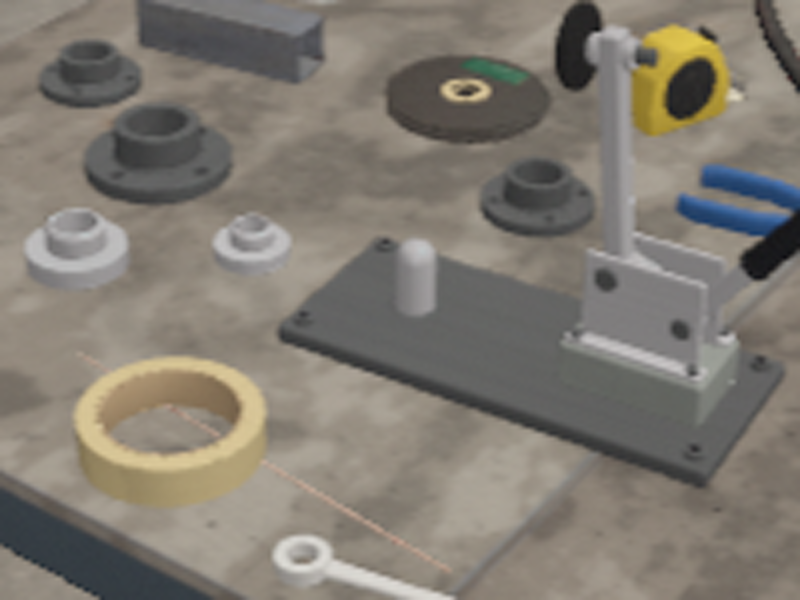

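The crop confirms the choice: flange at crop (360,245), bush at (615,215). The offcut is at (410,490) and the G-clamp at lower right. Next I'll measure their positions.

```bash
cat >> h.py <<'E'
from scipy.optimize import least_squares
def farfit(K,E,mask,seed,z,r):
    n,l,st,ce=cv2.connectedComponentsWithStats(mask.astype(np.uint8))
    m=(l==l[seed[1],seed[0]]).astype(np.uint8)
    c=max(cv2.findContours(m,cv2.RETR_EXTERNAL,cv2.CHAIN_APPROX_NONE)[0],key=cv2.contourArea)
    h=cv2.convexHull(c)[:,0]
    # dense hull sampling
    mm=cv2.fillConvexPoly(np.zeros_like(m),h,1)
    c=cv2.findContours(mm,cv2.RETR_EXTERNAL,cv2.CHAIN_APPROX_NONE)[0][0][:,0]
    cx,cy=c.mean(0);out=[]
    P=ray(K,E,c,z);cam=-E[:3,:3].T@E[:3,3]
    c0,_=fitc(P)
    for _ in range(5):
        v=c0-cam[:2];v/=np.linalg.norm(v)
        d=(P[:,:2]-c0)@v
        Q=P[d>-0.1*r,:2]
        s=least_squares(lambda x:np.hypot(*(Q-x[:2]).T)-r,c0,loss="soft_l1",f_scale=.001).x;c0=s
    return c0,fitc(Q)[1],np.sqrt(np.mean((np.hypot(*(Q-c0).T)-r)**2)),st[l[seed[1],seed[0]]]
E
python3 - <<'E'
from h import *
for n,bs,fs in [("side",[(353,340),(342,327)],[(272,340)]),("scene",[(249,287),(241,284)],[(257,263),(268,267)])]:
    img=cv2.imread(f"pics/{n}0.png");f=imaging.grab_frame(n);K,E=cam(f)
    a=img.astype(int);B,G,Rr=a[...,0],a[...,1],a[...,2]
    for p in bs+fs:print(p,img[p[1],p[0]])
    print("bg",img[350,330] if n=="side" else img[270,215])
    for nm,seeds,r,z in [("bush",bs,.032,.014),("flange",fs,.05,.012)]:
        for sd in seeds:
            mk=(B-Rr>=-3)
            print(n,nm,farfit(K,E,mk,sd,z,r))
E
```

```text
(353, 340) [110 112 120]
(342, 327) [199 193 186]
(272, 340) [88 91 85]
bg [ 98 113 127]
side bush (array([ 3.88469313, -2.95010896]), np.float64(0.12921622563827145), np.float64(0.08692662047853351), array([     0,      0,    640,    480, 257463], dtype=int32))
side bush (array([0.4556863 , 0.23280214]), np.float64(0.03077812922696686), np.float64(0.0010950459545808085), array([338, 316,  31,  23, 307], dtype=int32))
side flange (array([0.57653418, 0.27009623]), np.float64(0.04874427996572491), np.float64(0.0008773037387276885), array([ 265,  315,   50,   43, 1314], dtype=int32))
(249, 287) [185 185 185]
(241, 284) [187 187 188]
(257, 263) [90 89 90]
(268, 267) [88 88 88]
bg [126 139 148]
scene bush (array([0.45854173, 0.23725043]), np.float64(0.02697764325834259), np.float64(0.0033170317075230885), array([237, 273,  25,  19, 376], dtype=int32))
scene bush (array([0.45854173, 0.23725043]), np.float64(0.02697764325834259), np.float64(0.0033170317075230885), array([237, 273,  25,  19, 376], dtype=int32))
scene flange (array([0.58812271, 0.28291926]), np.float64(0.0394481632994176), np.float64(0.00685504183158332), array([252, 246,  35,  25, 665], dtype=int32))
scene flange (array([0.58812271, 0.28291926]), np.float64(0.0394481632994176), np.float64(0.00685504183158332), array([252, 246,  35,  25, 665], dtype=int32))
```

```bash
python3 - <<'E'
from h import *
f=imaging.grab_frame("side");K,E=cam(f)
c=np.array([[74,541],[265,546],[275,303],[113,296]])/3.75+[290,130]
P=ray(K,E,c,.012)[:,:2];print(P.round(4).tolist(), [np.linalg.norm(P[i]-P[i-1]).round(4) for i in range(4)])
nr=P[:2].mean(0);fr=P[2:].mean(0);v=(fr-nr)/np.linalg.norm(fr-nr);print("side axis",np.degrees(np.arctan2(v[1],v[0])),"post",nr+.06*v, P.mean(0)-.075*v)
print("post base near",ray(K,E,np.array([[176,490]])/3.75+[290,130],.012),"nose",ray(K,E,np.array([[175,428]])/3.75+[290,130],.05))
f=imaging.grab_frame("scene");K,E=cam(f)
c=np.array([[281,328],[703,476],[783,366],[382,238]])/4+[230,220]
P=ray(K,E,c,.012)[:,:2];print(P.round(4).tolist(), [np.linalg.norm(P[i]-P[i-1]).round(4) for i in range(4)])
nr=P[[0,3]].mean(0);fr=P[1:3].mean(0);v=(fr-nr)/np.linalg.norm(fr-nr);print("scene axis",np.degrees(np.arctan2(v[1],v[0])),"post",nr+.06*v)
s=sensors.state();print(R.from_quat(np.roll(s["ee_rot"],-1)).as_matrix().round(3), s["clock"])
E
```

```text
[[0.5749, 0.0925], [0.4594, 0.0759], [0.4841, -0.1879], [0.6036, -0.1756]] [np.float64(0.2696), np.float64(0.1167), np.float64(0.2649), np.float64(0.1201)]
side axis -84.27721076007856 post [0.52315969 0.02446575] [0.52302306 0.02582913]
post base near [[0.52134916 0.03399665 0.012     ]] nose [[0.52494664 0.0189291  0.05      ]]
[[0.4598, 0.0719], [0.4819, -0.1915], [0.5984, -0.1812], [0.5768, 0.0826]] [np.float64(0.1175), np.float64(0.2643), np.float64(0.1169), np.float64(0.2647)]
scene axis -85.2624305652903 post [0.52328476 0.01744915]
[[-0.    -0.952  0.305]
 [-0.     0.305  0.952]
 [-1.     0.    -0.   ]] 0.35
```

```bash
cat >> h.py <<'E'
def Rdes(yaw): # tool z heading yaw (deg), tool x down
    a=np.radians(yaw);z=np.array([np.cos(a),np.sin(a),0]);x=np.array([0,0,-1.]);y=np.cross(z,x)
    return np.c_[x,y,z]
def delta(pos,yaw):
    s=sensors.state();M=R.from_quat(np.roll(s["ee_rot"],-1)).as_matrix()
    d=M.T@(np.array(pos)-s["position"])/.25
    w=R.from_matrix(M.T@Rdes(yaw)).as_rotvec()/(np.pi/2)
    print("t%.2f"%s["clock"],"pos",s["position"].round(4),"F",s["force"].round(1),"gap",round(float(s["finger_gap"]),3),"delta:",d.round(3),w.round(3))
def snap(n):
    s=sensors.state();f=imaging.grab_frame("wrist");cv2.imwrite(f"pics/{n}.png",f["image"][:,:,::-1])
    K,E=wristE(f,s);np.savez(f"pics/{n}.npz",K=K,E=E);return f["image"],K,E
E
python3 -c "
from h import *
delta([.456,.233,.25],5)
delta([.456,.24,.25],5)"
```

```text
t0.35 pos [0.1981 0.619  0.3037] F [ 0.6 -0.8  0.4] gap 0.998 delta: [ 0.215 -1.453 -1.156] [ 0.747 -0.     0.   ]
t0.35 pos [0.1981 0.619  0.3037] F [ 0.6 -0.8  0.4] gap 0.998 delta: [ 0.215 -1.445 -1.129] [ 0.747 -0.     0.   ]
```

Call:
carry_out(deltas="0 -0.15 -0.12 0.09 0 0 0;0 -0.3 -0.25 0.18 0 0 0;0 -0.45 -0.37 0.27 0 0 0;0 -0.6 -0.5 0.36 0 0 0;0 -0.75 -0.62 0.45 0 0 0;0.05 -0.87 -0.72 0.54 0 0 0;0.1 -0.95 -0.8 0.63 0 0 0;0.1 -1 -0.85 0.7 0 0 0", grip_force=40)

```text
clock: 1.15
position: [0.3721, 0.3374, 0.2779]
ee_rot: [0.705, -0.055, 0.706, 0.053]
force: [-0.5, 0.8, 0.9]
finger_gap: 1.001
```

```bash
python3 -c "
from h import *
delta([.456,.233,.25],5)"
```

```text
t1.15 pos [0.3721 0.3374 0.2779] F [-0.5  0.8  0.9] gap 1.001 delta: [ 0.112 -0.463  0.268] [ 0.042 -0.001  0.001]
```

Call:
carry_out(deltas="0.05 -0.2 0.13 0.04 0 0 0;0.1 -0.4 0.24 0.04 0 0 0;0.11 -0.46 0.27 0.04 0 0 0;0.11 -0.46 0.27 0.04 0 0 0;0.11 -0.46 0.27 0.04 0 0 0;0.11 -0.46 0.27 0.04 0 0 0;0.11 -0.46 0.27 0.04 0 0 0;0.11 -0.46 0.27 0.04 0 0 0")

```text
clock: 1.95
position: [0.4559, 0.239, 0.2515]
ee_rot: [0.706, -0.035, 0.706, 0.036]
force: [0.3, 0.7, -0.3]
finger_gap: 0.998
```

```bash
python3 -c "
from h import *
delta([.456,.233,.25],5)
snap('w1')"
```

```text
t1.95 pos [0.4559 0.239  0.2515] F [ 0.3  0.7 -0.3] gap 0.998 delta: [ 0.006 -0.024 -0.002] [ 0.009  0.    -0.   ]
```

View pics/w1.png

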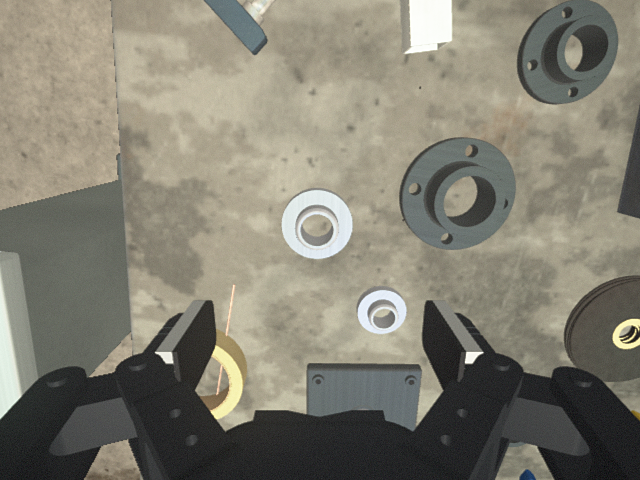

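The wrist view shows the bush at (317,224), the small bush at (382,311), the flange at (458,193) and the plate at the bottom.

```bash
cat >> h.py <<'E'
def circ(img,K,E,seed,z,mask):
    n,l,st,ce=cv2.connectedComponentsWithStats(mask.astype(np.uint8))
    m=(l==l[seed[1],seed[0]]).astype(np.uint8)
    c=max(cv2.findContours(m,cv2.RETR_EXTERNAL,cv2.CHAIN_APPROX_NONE)[0],key=cv2.contourArea)
    h=cv2.convexHull(c)[:,0]
    P=ray(K,E,h,z);c0,r=fitc(P)
    return c0.round(4),round(r,4),st[l[seed[1],seed[0]]]
E
python3 - <<'E'
from h import *
img=cv2.imread("pics/w1.png");d=np.load("pics/w1.npz");K,E=d["K"],d["E"]
a=img.astype(int)
for p in [(295,224),(420,215),(310,270),(420,120)]:print(p,img[p[1],p[0]])
m=(a[...,0]-a[...,2]>=-4)
print(circ(img,K,E,(293,224),.014,m),circ(img,K,E,(415,215),.012,m))
m2=a.min(2)>175
print(circ(img,K,E,(293,224),.014,m2))
E
```

```text
(295, 224) [183 185 179]
(420, 215) [120 121 113]
(310, 270) [138 158 160]
(420, 120) [138 159 169]
(array([0.4557, 0.2303]), np.float64(0.0319), array([ 282,  189,   71,   70, 2749], dtype=int32)) (array([0.5757, 0.2687]), np.float64(0.0499), array([ 400,  138,  115,  112, 8249], dtype=int32))
(array([0.4555, 0.23  ]), np.float64(0.0318), array([ 281,  190,   72,   69, 2812], dtype=int32))
```

```bash
python3 - <<'E'
from h import *
f=imaging.grab_frame("wrist");K=f["intrinsics"];E=np.linalg.inv(f["hand_eye"])
for x in (.05,.06,.073,.086):
  for y in (-.011,.011): print(x,y,proj(K,E,[[x,y,-.0425],[x,y,.0425]]).round(0).tolist())
img=cv2.imread("pics/w1.png");cv2.imwrite("pics/c4.png",cv2.resize(img[280:440,90:290],None,fx=4,fy=3.75,interpolation=cv2.INTER_CUBIC))
delta([.4557,.2303,.12],5)
E
```

```text
0.05 -0.011 [[209.0, 355.0], [426.0, 355.0]]
0.05 0.011 [[204.0, 304.0], [431.0, 304.0]]
0.06 -0.011 [[216.0, 340.0], [419.0, 340.0]]
0.06 0.011 [[211.0, 292.0], [423.0, 292.0]]
0.073 -0.011 [[224.0, 324.0], [411.0, 324.0]]
0.073 0.011 [[220.0, 279.0], [415.0, 279.0]]
0.086 -0.011 [[231.0, 310.0], [405.0, 310.0]]
0.086 0.011 [[227.0, 268.0], [408.0, 268.0]]
t2.05 pos [0.4562 0.2386 0.2515] F [ 0.2  1.2 -0.1] gap 0.998 delta: [ 0.526 -0.033 -0.005] [ 0.008  0.    -0.   ]
```

View pics/c4.png

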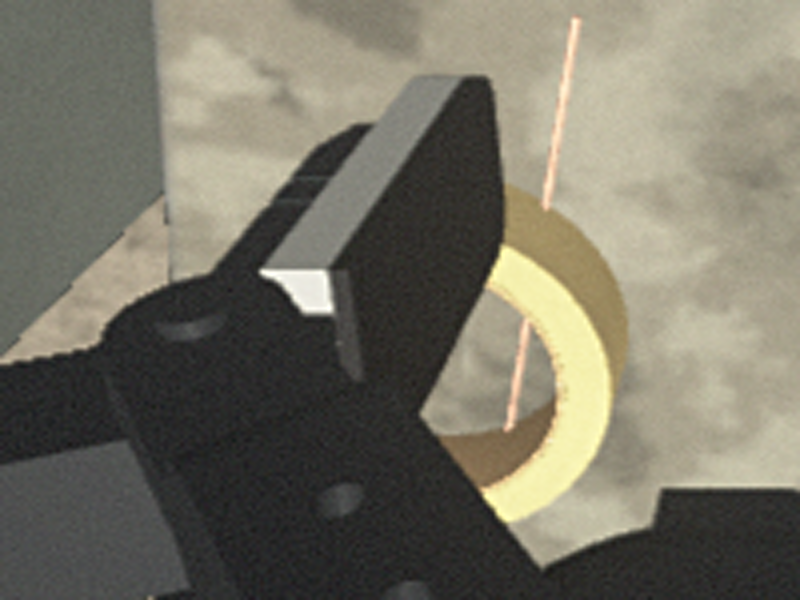

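Call:
carry_out(deltas="0.15 -0.033 -0.004 0.008 0 0 0;0.3 -0.033 -0.004 0.008 0 0 0;0.42 -0.033 -0.004 0.008 0 0 0;0.53 -0.033 -0.004 0.008 0 0 0;0.61 -0.033 -0.004 0.008 0 0 0;0.654 -0.033 -0.004 0.008 0 0 0;0.654 -0.033 -0.004 0.008 0 0 0;0.654 -0.033 -0.004 0.008 0 0 0")

```text
clock: 2.85
position: [0.4567, 0.2297, 0.0884]
ee_rot: [0.707, -0.03, 0.706, 0.031]
force: [-0.0, 0.9, -0.6]
finger_gap: 0.995
```

```bash
python3 -c "
from h import *
delta([.4557,.2303,.088],5)
snap('w2')"
```

```text
t2.85 pos [0.4567 0.2297 0.0884] F [-0.   0.9 -0.6] gap 0.995 delta: [ 0.002  0.003 -0.004] [-0.001  0.    -0.   ]
```

View pics/w2.png

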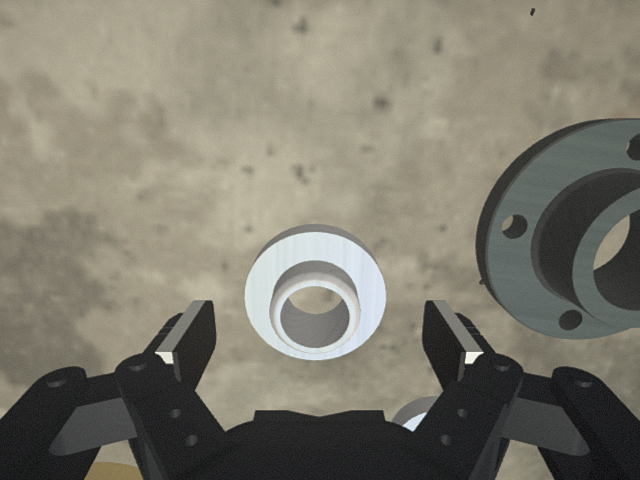

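The spigot at (316,318) is centred between the pads, so I'll close the gripper.

Call:
carry_out(deltas="0 0 0 0 0 0 255;0 0 0 0 0 0 255;0 0 0 0 0 0 255;0 0 0 0 0 0 255;0 0 0 0 0 0 255;0 0 0 0 0 0 255;0 0 0 0 0 0 255;0 0 0 0 0 0 255", grip_force=50)

```text
clock: 3.7
position: [0.4559, 0.2296, 0.0887]
ee_rot: [0.706, -0.03, 0.707, 0.031]
force: [-1.6, -1.1, 9.3]
finger_gap: 0.407
```

```bash
python3 -c "
from h import *
delta([.4557,.2303,.2],5)
snap('w3')"
```

```text
t3.70 pos [0.4559 0.2296 0.0887] F [-1.6 -1.1  9.3] gap 0.407 delta: [-0.445  0.003 -0.001] [-0.001 -0.    -0.   ]
```

View pics/w3.png

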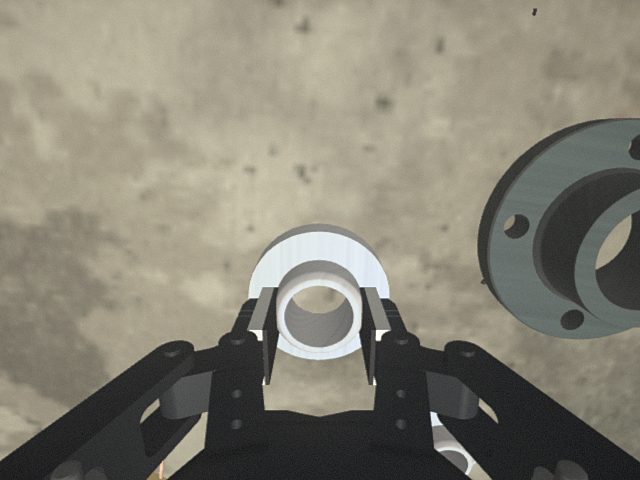

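Call:
carry_out(deltas="-0.1 0 0 0 0 0 255;-0.25 0 0 0 0 0 255;-0.4 0 0 0 0 0 255;-0.5 -0.1 0.05 0 0 0 255;-0.5 -0.25 0.15 0 0 0 255;-0.5 -0.35 0.25 0 0 0 255;-0.5 -0.35 0.25 0 0 0 255;-0.5 -0.35 0.25 0 0 0 255")

```text
clock: 4.55
position: [0.5258, 0.1468, 0.2124]
ee_rot: [0.706, -0.03, 0.707, 0.03]
force: [-1.4, 0.2, -3.3]
finger_gap: 0.41
```

```bash
python3 -c "
from h import *
delta([.523,.021,.2],5)
snap('w4')"
```

```text
t4.55 pos [0.5258 0.1468 0.2124] F [-1.4  0.2 -3.3] gap 0.41 delta: [ 0.05  -0.5   -0.053] [-0.002 -0.001  0.   ]
```

View pics/w4.png

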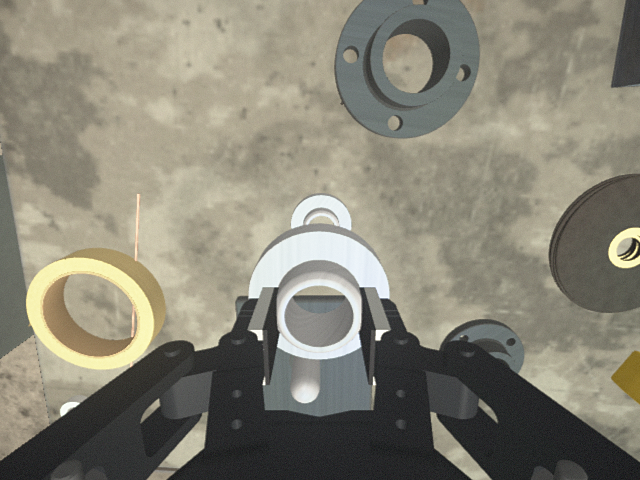

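```bash
python3 - <<'E'
from h import *
img=cv2.imread("pics/w4.png");d=np.load("pics/w4.npz");K,E=d["K"],d["E"]
cv2.imwrite("pics/c5.png",cv2.resize(img[340:420,260:380],None,fx=6,fy=6,interpolation=cv2.INTER_CUBIC))
for z in (.04,.044,.048):print(ray(K,E,[[306,388]],z))
print(proj(K,E,[[.523,.021,.044],[.523,.021,.012],[.523,.0335,.012]]))
E
```

```text
[[0.52668329 0.0166006  0.04      ]]
[[0.5265758  0.01997024 0.044     ]]
[[0.52646831 0.02333987 0.048     ]]
[[301.66660596 386.62556867]
 [303.36099912 361.65701944]
 [304.38001382 349.60416408]]
```

View pics/c5.png

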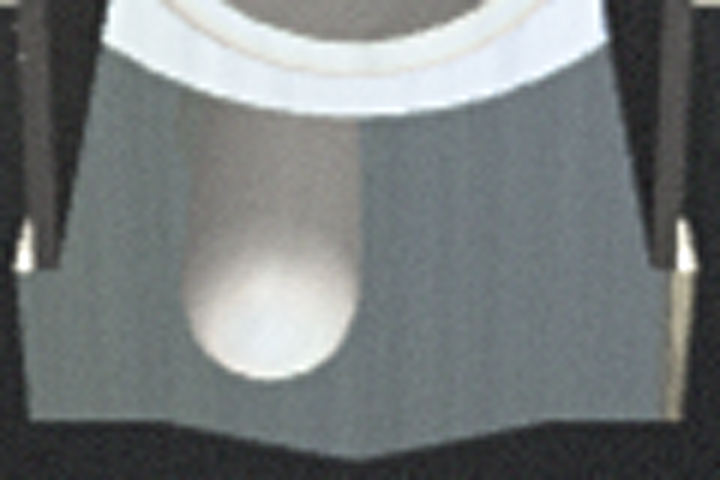

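```bash
python3 -c "
from h import *
delta([.526,.0193,.17],5)"
```

```text
t4.60 pos [0.525  0.1479 0.2122] F [-0.5  1.  -3.7] gap 0.406 delta: [ 0.169 -0.513 -0.04 ] [-0.001 -0.002 -0.   ]
```

Call:
carry_out(deltas="0 -0.15 -0.01 0 0 0 255;0 -0.3 -0.03 0 0 0 255;0 -0.43 -0.04 0 0 0 255;0.06 -0.49 -0.04 0 0 0 255;0.12 -0.513 -0.04 0 0 0 255;0.17 -0.513 -0.04 0 0 0 255;0.17 -0.513 -0.04 0 0 0 255;0.17 -0.513 -0.04 0 0 0 255")

```text
clock: 5.4
position: [0.5268, 0.0206, 0.1701]
ee_rot: [0.706, -0.031, 0.707, 0.031]
force: [-0.3, 0.3, -3.9]
finger_gap: 0.406
```

```bash
python3 - <<'E'
from h import *
delta([.526,.0193,.17],5)
ims=[]
f=imaging.grab_frame("side");a=cv2.resize(f["image"][150:290,280:400,::-1],None,fx=4,fy=4,interpolation=cv2.INTER_CUBIC)
g=imaging.grab_frame("scene");b=cv2.resize(g["image"][180:320,290:370,::-1],None,fx=4,fy=4,interpolation=cv2.INTER_CUBIC)
cv2.imwrite("pics/c6.png",np.hstack([a,b]))
snap("w5")
E
```

```text
t5.40 pos [0.5268 0.0206 0.1701] F [-0.3  0.3 -3.9] gap 0.406 delta: [ 0.001 -0.005 -0.004] [ 0.001 -0.001 -0.001]
```

View pics/c6.png

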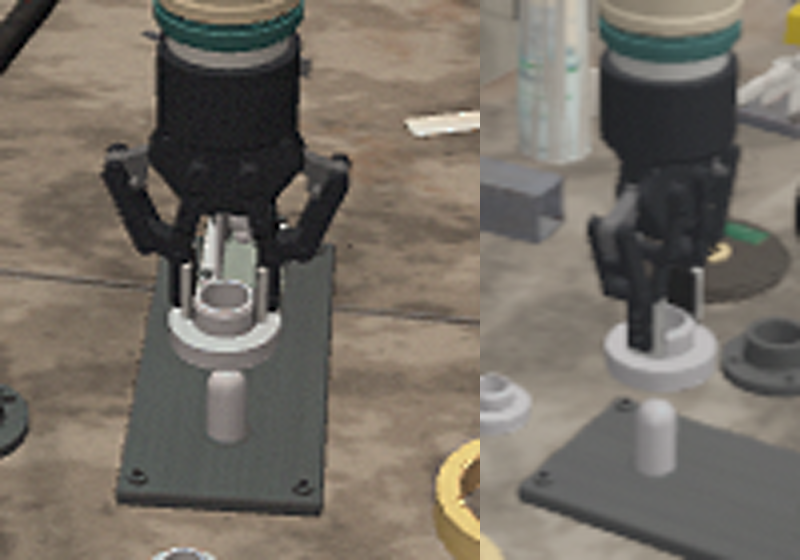

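View pics/w5.png

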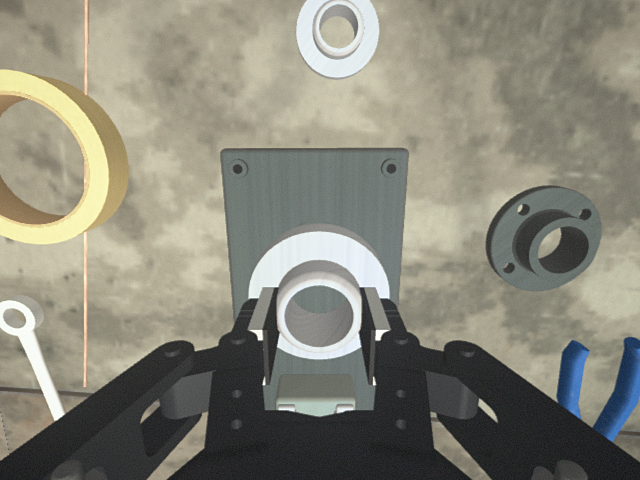

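```bash
python3 - <<'E'
from h import *
d=np.load("pics/w5.npz");K,E=d["K"],d["E"]
P=ray(K,E,[[221,150],[408,149.5]],.012);print(P,np.linalg.norm(P[0]-P[1]))
m=P.mean(0)[:2];e=(P[1]-P[0])[:2];e/=np.linalg.norm(e);print("yaw y-axis",np.degrees(np.arctan2(e[1],e[0])),"post",m+.06*np.array([e[1],-e[0]]))
for n,o,wpost,wb in [("side",(280,150),((206+245)/2,378,438),(169.5,281)),("scene",(290,180),((637+676)/2-480,402,470),(605-480,718-480))]:
    K,E=cam(imaging.grab_frame(n))
    print(n,"post px",o[0]+wpost[0]/4,"bush col",o[0]+(wb[0]+wb[1])/8)
    for y in (.0193,.0225):
      print(y,proj(K,E,[[.526,y,.035],[.526,y,.09]])[:,0])
E
```

```text
[[0.46190725 0.07548325 0.012     ]
 [0.57838577 0.08611173 0.012     ]] 0.11696242951122038
yaw y-axis 5.213708554402981 post [0.52559877 0.02104573]
side post px 336.375 bush col 336.3125
0.0193 [336.1309708  336.39063545]
0.0225 [335.90835584 336.16135519]
scene post px 334.125 bush col 335.375
0.0193 [334.98289204 335.37591595]
0.0225 [333.86367925 334.23213774]
```

Call:
carry_out(deltas="0.03 0.003 -0.004 0 0 0 255;0.06 0.003 -0.004 0 0 0 255;0.09 0.003 -0.004 0 0 0 255;0.12 0.003 -0.004 0 0 0 255;0.15 0.003 -0.004 0 0 0 255;0.18 0.003 -0.004 0 0 0 255;0.2 0.003 -0.004 0 0 0 255;0.2 0.003 -0.004 0 0 0 255")

```text
clock: 6.45
position: [0.5258, 0.0197, 0.1196]
ee_rot: [0.706, -0.03, 0.707, 0.03]
force: [0.3, -0.3, -4.2]
finger_gap: 0.406
```

```bash
python3 - <<'E'
from h import *
delta([.526,.0212,.1007],5)
f=imaging.grab_frame("side");a=cv2.resize(f["image"][150:290,280:400,::-1],None,fx=4,fy=4,interpolation=cv2.INTER_CUBIC)
g=imaging.grab_frame("scene");b=cv2.resize(g["image"][180:320,290:370,::-1],None,fx=4,fy=4,interpolation=cv2.INTER_CUBIC)
cv2.imwrite("pics/c7.png",np.hstack([a,b]))
E
```

```text
t6.45 pos [0.5258 0.0197 0.1196] F [ 0.3 -0.3 -4.2] gap 0.406 delta: [0.075 0.006 0.002] [-0.001 -0.001 -0.   ]
```

View pics/c7.png

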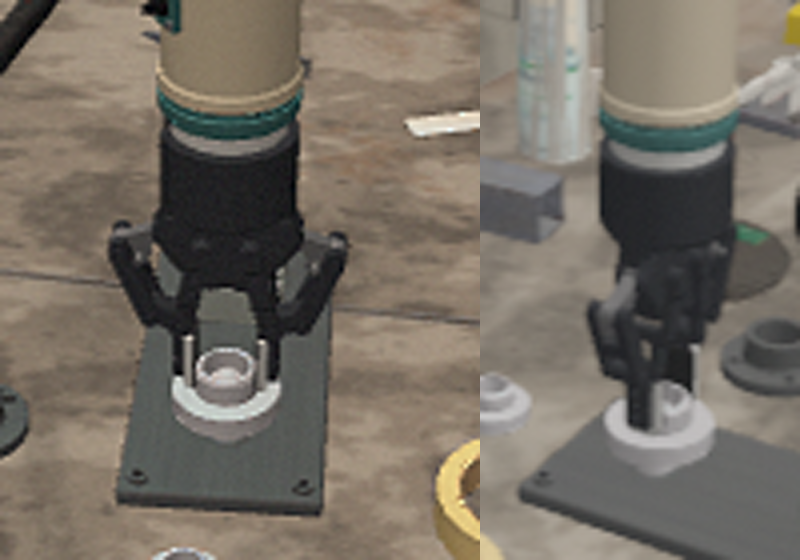

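The post nose is inside the bore and there is no contact force, so I'll lower the rest of the way.

Call:
carry_out(deltas="0.02 0.003 0 0 0 0 255;0.04 0.003 0 0 0 0 255;0.06 0.003 0 0 0 0 255;0.068 0.003 0 0 0 0 255;0.072 0.003 0 0 0 0 255;0.076 0.003 0 0 0 0 255;0.078 0.003 0 0 0 0 255;0.078 0.003 0 0 0 0 255")

```text
clock: 7.35
position: [0.5262, 0.0204, 0.101]
ee_rot: [0.707, -0.03, 0.706, 0.03]
force: [-0.3, -0.3, -3.9]
finger_gap: 0.407
```

Call:
carry_out(deltas="0.004 0 0 0 0 0 255;0.008 0 0 0 0 0 255;0.01 0 0 0 0 0 255;0.012 0 0 0 0 0 255;0.012 0 0 0 0 0 255;0.012 0 0 0 0 0 255;0.012 0 0 0 0 0 255;0.012 0 0 0 0 0 255")

```text
clock: 8.15
position: [0.5262, 0.0204, 0.1007]
ee_rot: [0.707, -0.03, 0.706, 0.031]
force: [-5.0, -1.0, 23.6]
finger_gap: 0.408
```

```bash
python3 - <<'E'
from h import *
delta([.526,.0212,.1007],5)
f=imaging.grab_frame("side");a=cv2.resize(f["image"][150:290,280:400,::-1],None,fx=4,fy=4,interpolation=cv2.INTER_CUBIC)
g=imaging.grab_frame("scene");b=cv2.resize(g["image"][180:320,290:370,::-1],None,fx=4,fy=4,interpolation=cv2.INTER_CUBIC)
cv2.imwrite("pics/c8.png",np.hstack([a,b]))
E
```

```text
t8.15 pos [0.5262 0.0204 0.1007] F [-5.  -1.  23.6] gap 0.408 delta: [-0.     0.003 -0.001] [-0.001  0.001 -0.001]
```

View pics/c8.png

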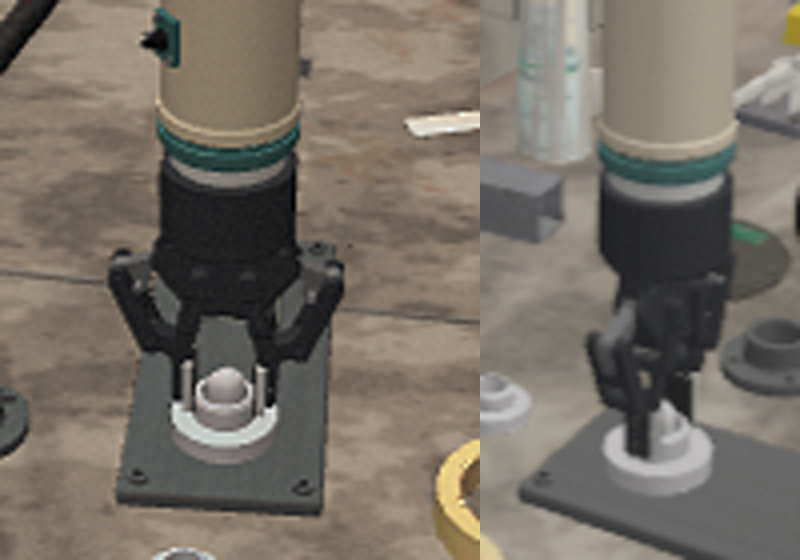

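Seated: the force is +24 N and the nose stands proud of the bush. I'll release and rise.

Call:
carry_out(deltas="-0.01 0 0 0 0 0 255;-0.01 0 0 0 0 0 0;-0.01 0 0 0 0 0 0;-0.01 0 0 0 0 0 0;-0.01 0 0 0 0 0 0;-0.1 0 0 0 0 0 0;-0.25 0 0 0 0 0 0;-0.4 0 0 0 0 0 0")

```text
clock: 9.05
position: [0.5256, 0.0203, 0.1983]
ee_rot: [0.706, -0.03, 0.707, 0.03]
force: [0.7, -0.0, 0.3]
finger_gap: 0.999
```

```bash
python3 - <<'E'
from h import *
delta([.5757,.2687,.22],5)
snap("w6")
E
```

```text
t9.05 pos [0.5256 0.0203 0.1983] F [ 0.7 -0.   0.3] gap 0.999 delta: [-0.087  0.973  0.285] [-0.001 -0.001  0.   ]
```

View pics/w6.png

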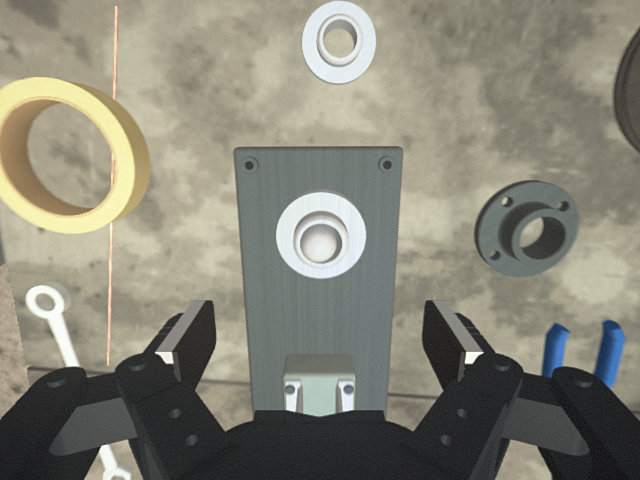

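```bash
python3 - <<'E'
from h import *
img=cv2.imread("pics/w6.png");d=np.load("pics/w6.npz");K,E=d["K"],d["E"]
a=img.astype(int)
print(circ(img,K,E,(285,235),.026,a.min(2)>165))
E
```

```text
(array([0.5271, 0.0207]), np.float64(0.032), array([ 276,  192,   90,   87, 5356], dtype=int32))
```

Call:
carry_out(deltas="-0.08 0.15 0.05 0 0 0 0;-0.08 0.32 0.1 0 0 0 0;-0.08 0.5 0.15 0 0 0 0;-0.08 0.67 0.2 0 0 0 0;-0.08 0.82 0.25 0 0 0 0;-0.08 0.93 0.28 0 0 0 0;-0.08 0.97 0.28 0 0 0 0;-0.08 0.97 0.28 0 0 0 0")

```text
clock: 9.9
position: [0.5741, 0.2694, 0.2171]
ee_rot: [0.706, -0.031, 0.707, 0.031]
force: [0.1, -0.8, -0.4]
finger_gap: 1.0
```

```bash
python3 - <<'E'
from h import *
delta([.5757,.2687,.12],5)
img,K,E=snap("w7")
a=img[:,:,::-1].astype(int)
m=(a[...,0]-a[...,2]>=-4)
m[290:]=0
for sd in [(300,200),(280,200),(280,240),(360,200)]:
  try:print(circ(img,K,E,sd,.012,m))
  except Exception as e:print(e)
E
```

```text
t9.90 pos [0.5741 0.2694 0.2171] F [ 0.1 -0.8 -0.4] gap 1.0 delta: [ 0.389 -0.003  0.007] [ 0.001 -0.001 -0.   ]
(array([0.5889, 0.1375]), np.float64(0.3545), array([     0,      0,    640,    480, 267198], dtype=int32))
(array([0.5771, 0.2683]), np.float64(0.0493), array([ 261,  164,  123,  120, 9177], dtype=int32))
(array([0.5771, 0.2683]), np.float64(0.0493), array([ 261,  164,  123,  120, 9177], dtype=int32))
(array([0.5771, 0.2683]), np.float64(0.0493), array([ 261,  164,  123,  120, 9177], dtype=int32))
```

View pics/w7.png

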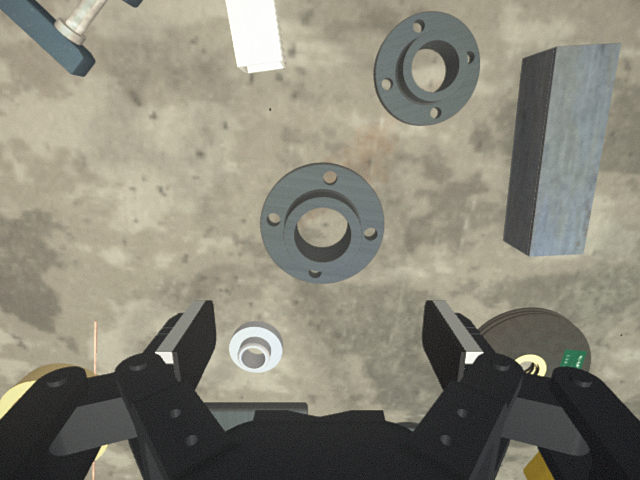

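Call:
carry_out(deltas="0.12 -0.004 0.01 0 0 0 0;0.24 -0.004 0.01 0 0 0 0;0.36 -0.004 0.01 0 0 0 0;0.45 -0.004 0.01 0 0 0 0;0.5 -0.004 0.01 0 0 0 0;0.52 -0.004 0.01 0 0 0 0;0.52 -0.004 0.01 0 0 0 0;0.52 -0.004 0.01 0 0 0 0")

```text
clock: 10.75
position: [0.5784, 0.267, 0.0891]
ee_rot: [0.707, -0.03, 0.706, 0.03]
force: [-0.1, -0.1, 0.1]
finger_gap: 0.999
```

```bash
python3 - <<'E'
from h import *
delta([.5765,.2685,.087],5)
snap("w8")
E
```

```text
t10.75 pos [0.5784 0.267  0.0891] F [-0.1 -0.1  0.1] gap 0.999 delta: [ 0.008  0.006 -0.007] [-0.001  0.001 -0.   ]
```

View pics/w8.png

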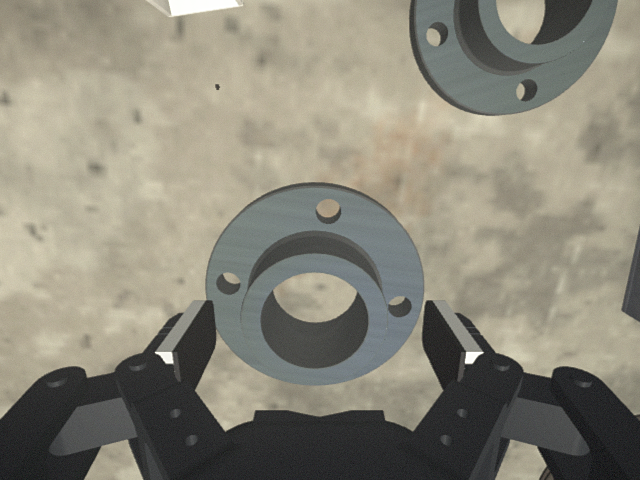

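Call:
carry_out(deltas="0.006 0.006 -0.007 0 0 0 0;0.006 0.006 -0.007 0 0 0 255;0.006 0.006 -0.007 0 0 0 255;0.006 0.006 -0.007 0 0 0 255;0.006 0.006 -0.007 0 0 0 255;0.006 0.006 -0.007 0 0 0 255;0.006 0.006 -0.007 0 0 0 255;0.006 0.006 -0.007 0 0 0 255", grip_force=70)

```text
clock: 11.6
position: [0.5764, 0.2691, 0.0876]
ee_rot: [0.707, -0.03, 0.706, 0.031]
force: [-1.1, -0.2, 6.5]
finger_gap: 0.638
```

```bash
python3 - <<'E'
from h import *
delta([.5765,.2685,.087],5)
img,K,E=snap("w9")
a=img[:,:,::-1].astype(int)
m=(a[...,0]-a[...,2]>=-4)
for sd in [(230,250),(300,200)]: print(circ(img,K,E,sd,.012,m))
E
```

```text
t11.60 pos [0.5764 0.2691 0.0876] F [-1.1 -0.2  6.5] gap 0.638 delta: [ 0.002 -0.002  0.   ] [-0.     0.001 -0.   ]
(array([0.5892, 0.1445]), np.float64(0.172), array([    0,   189,   640,   291, 83228], dtype=int32))
(array([0.5892, 0.1445]), np.float64(0.172), array([    0,   189,   640,   291, 83228], dtype=int32))
```

View pics/w9.png

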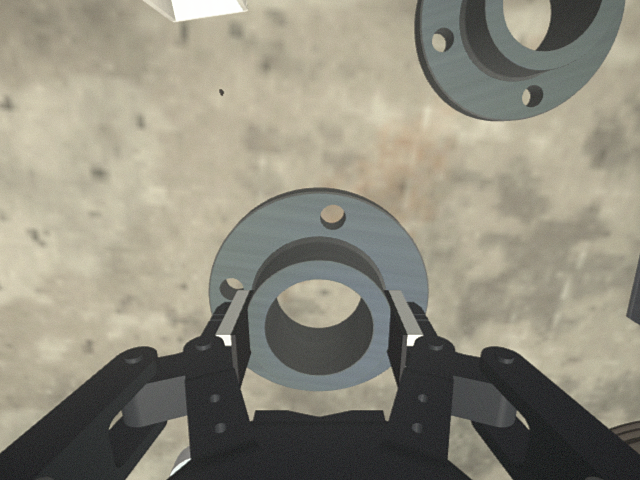

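Call:
carry_out(deltas="-0.1 0 0 0 0 0 255;-0.25 0 0 0 0 0 255;-0.4 -0.05 -0.01 0 0 0 255;-0.44 -0.18 -0.05 0 0 0 255;-0.44 -0.33 -0.1 0 0 0 255;-0.44 -0.48 -0.14 0 0 0 255;-0.44 -0.6 -0.18 0 0 0 255;-0.44 -0.65 -0.19 0 0 0 255")

```text
clock: 12.45
position: [0.5398, 0.0979, 0.1954]
ee_rot: [0.705, -0.03, 0.708, 0.028]
force: [-0.4, -0.2, -7.5]
finger_gap: 0.635
```

```bash
python3 - <<'E'
from h import *
delta([.5265,.021,.17],5)
snap("w10")
delta([.5265,.021,.17],5)
E
```

```text
t12.45 pos [0.5398 0.0979 0.1954] F [-0.4 -0.2 -7.5] gap 0.635 delta: [ 0.103 -0.302 -0.078] [-0.004 -0.003  0.002]
t12.50 pos [0.5405 0.0969 0.1956] F [ 0.3 -2.7 -7.8] gap 0.636 delta: [ 0.104 -0.298 -0.079] [-0.005 -0.003  0.002]
```

View pics/w10.png

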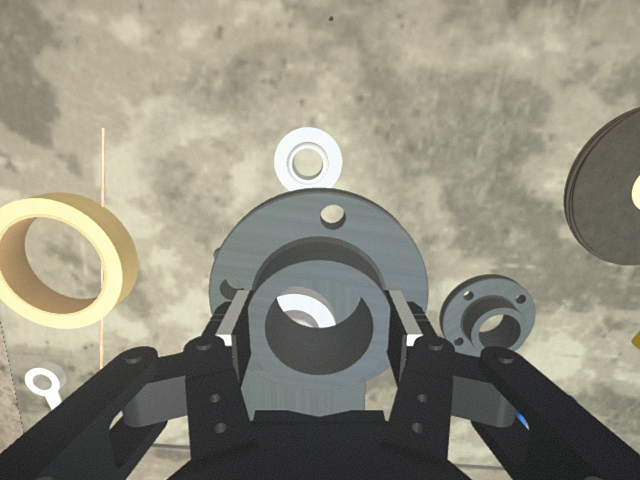

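Call:
carry_out(deltas="0 -0.12 -0.03 0 0 0 255;0 -0.22 -0.06 0 0 0 255;0.03 -0.29 -0.078 0 0 0 255;0.07 -0.3 -0.078 0 0 0 255;0.1 -0.3 -0.078 0 0 0 255;0.1 -0.3 -0.078 0 0 0 255;0.1 -0.3 -0.078 0 0 0 255;0.1 -0.3 -0.078 0 0 0 255")

```text
clock: 13.3
position: [0.5297, 0.0274, 0.1715]
ee_rot: [0.707, -0.031, 0.706, 0.031]
force: [1.1, 0.3, -8.0]
finger_gap: 0.639
```

```bash
cat > sv.py <<'E'
from h import *
import sys
delta([.5265,.021,.13],5)
f=imaging.grab_frame("side");a=cv2.resize(f["image"][150:290,280:400,::-1],None,fx=4,fy=4,interpolation=cv2.INTER_CUBIC)
g=imaging.grab_frame("scene");b=cv2.resize(g["image"][180:320,290:370,::-1],None,fx=4,fy=4,interpolation=cv2.INTER_CUBIC)
cv2.imwrite(f"pics/{sys.argv[1]}.png",np.hstack([a,b]))
E
python3 sv.py c9
```

```text
t13.30 pos [0.5297 0.0274 0.1715] F [ 1.1  0.3 -8. ] gap 0.639 delta: [ 0.166 -0.024 -0.015] [ 0.  0. -0.]
```

View pics/c9.png

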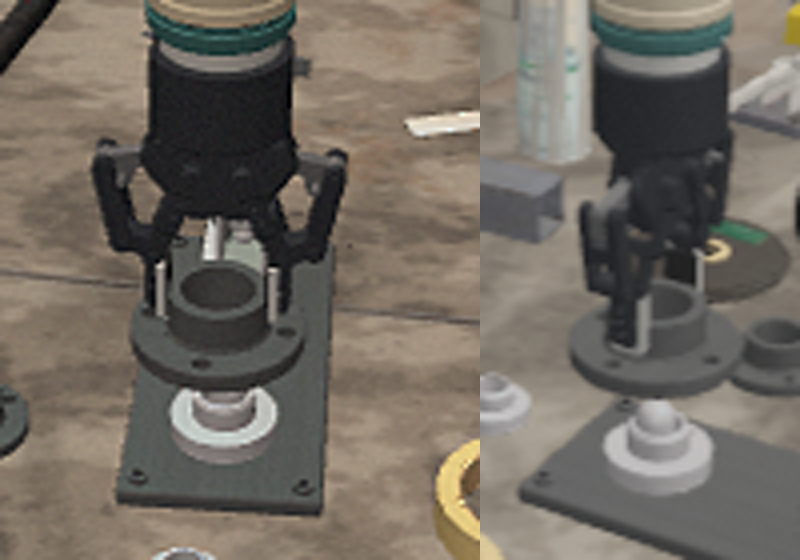

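Call:
carry_out(deltas="0 -0.024 -0.014 0 0 0 255;0 -0.024 -0.014 0 0 0 255;0.03 -0.024 -0.014 0 0 0 255;0.06 -0.024 -0.014 0 0 0 255;0.09 -0.024 -0.014 0 0 0 255;0.1 -0.024 -0.014 0 0 0 255;0.1 -0.024 -0.014 0 0 0 255;0.1 -0.024 -0.014 0 0 0 255")

```text
clock: 14.2
position: [0.5265, 0.0199, 0.1463]
ee_rot: [0.706, -0.03, 0.706, 0.03]
force: [0.4, 1.0, -8.3]
finger_gap: 0.636
```

```bash
python3 sv.py c10; python3 -c "
from h import *
snap('w11')"
```

```text
t14.20 pos [0.5265 0.0199 0.1463] F [ 0.4  1.  -8.3] gap 0.636 delta: [0.065 0.004 0.   ] [-0.001 -0.     0.   ]
```

View pics/c10.png

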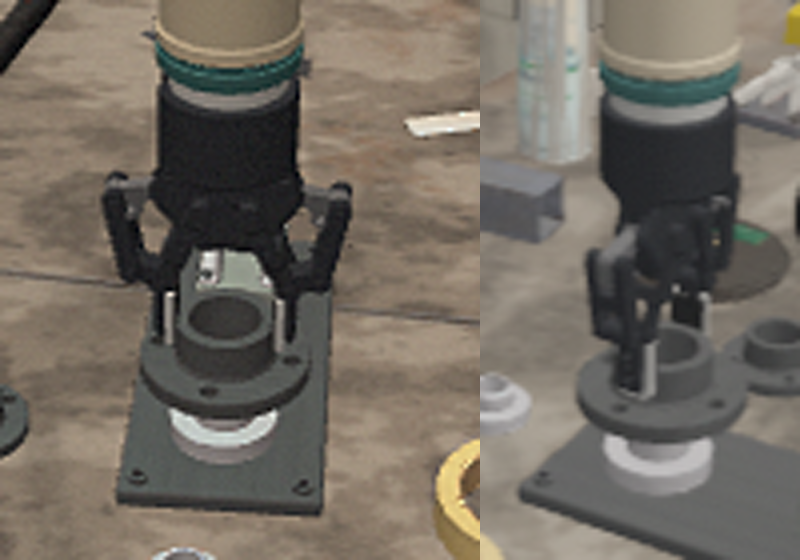

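View pics/w11.png

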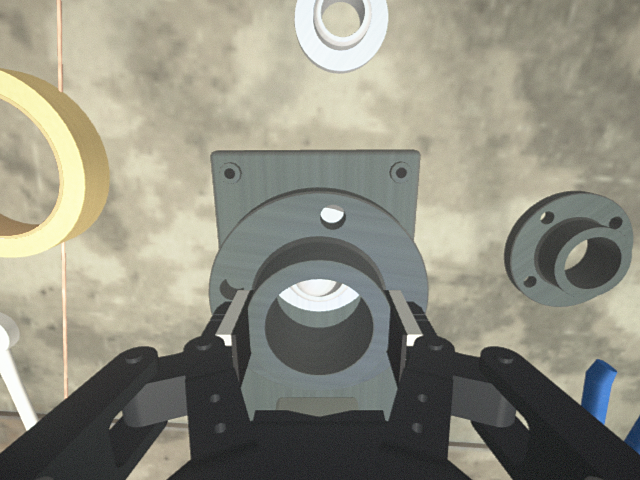

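Call:
carry_out(deltas="0.02 0.006 0 0 0 0 255;0.04 0.006 0 0 0 0 255;0.06 0.006 0 0 0 0 255;0.075 0.006 0 0 0 0 255;0.085 0.006 0 0 0 0 255;0.095 0.006 0 0 0 0 255;0.1 0.006 0 0 0 0 255;0.1 0.006 0 0 0 0 255")

```text
clock: 15.15
position: [0.5262, 0.0215, 0.1212]
ee_rot: [0.706, -0.03, 0.707, 0.03]
force: [1.0, -0.1, -7.9]
finger_gap: 0.637
```

```bash
python3 sv.py c11
```

```text
t15.15 pos [0.5262 0.0215 0.1212] F [ 1.  -0.1 -7.9] gap 0.637 delta: [-0.035 -0.002  0.001] [-0.001 -0.    -0.   ]
```

View pics/c11.png

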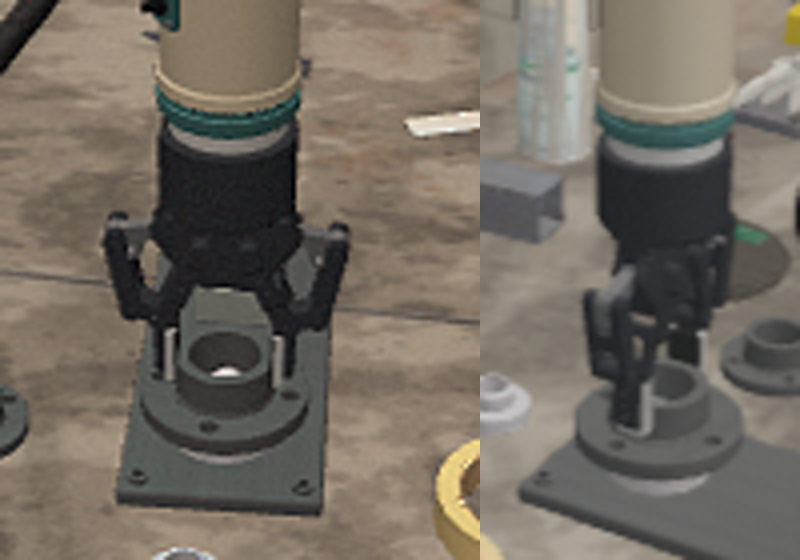

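The spigot is in the bore with no contact force. I'll lower the last 8 mm.

Call:
carry_out(deltas="0.01 0 0 0 0 0 255;0.02 0 0 0 0 0 255;0.028 0 0 0 0 0 255;0.032 0 0 0 0 0 255;0.034 0 0 0 0 0 255;0.036 0 0 0 0 0 255;0.037 0 0 0 0 0 255;0.037 0 0 0 0 0 255")

```text
clock: 16.05
position: [0.5261, 0.0215, 0.1136]
ee_rot: [0.707, -0.03, 0.706, 0.031]
force: [-5.0, 0.1, 11.0]
finger_gap: 0.636
```

Call:
carry_out(deltas="-0.004 0 0 0 0 0 255;-0.004 0 0 0 0 0 0;-0.004 0 0 0 0 0 0;-0.004 0 0 0 0 0 0;-0.004 0 0 0 0 0 0;-0.1 0 0 0 0 0 0;-0.25 0 0 0 0 0 0;-0.4 0.05 0 0 0 0 0")

```text
clock: 16.85
position: [0.5251, 0.032, 0.213]
ee_rot: [0.706, -0.03, 0.707, 0.029]
force: [0.6, 0.5, 0.2]
finger_gap: 1.0
```

```bash
python3 sv.py c12;python3 - <<'E'
from h import *
img,K,E=snap("w12")
a=img[:,:,::-1].astype(int)
E
```

```text
t16.85 pos [0.5251 0.032  0.213 ] F [0.6 0.5 0.2] gap 1.0 delta: [ 0.332 -0.044  0.002] [-0.003 -0.001  0.001]
```

View pics/w12.png

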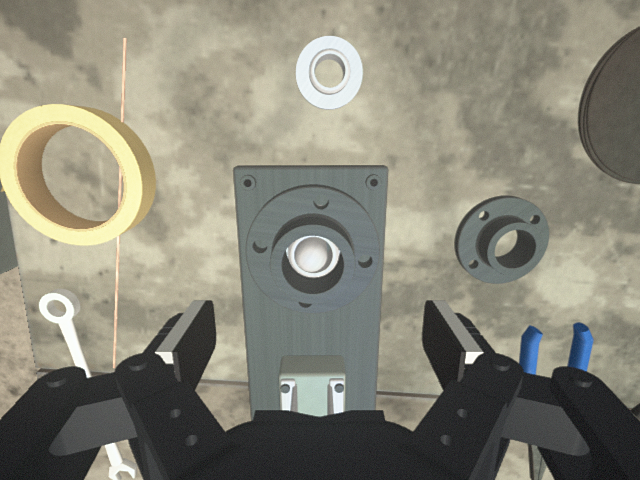

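View pics/c12.png

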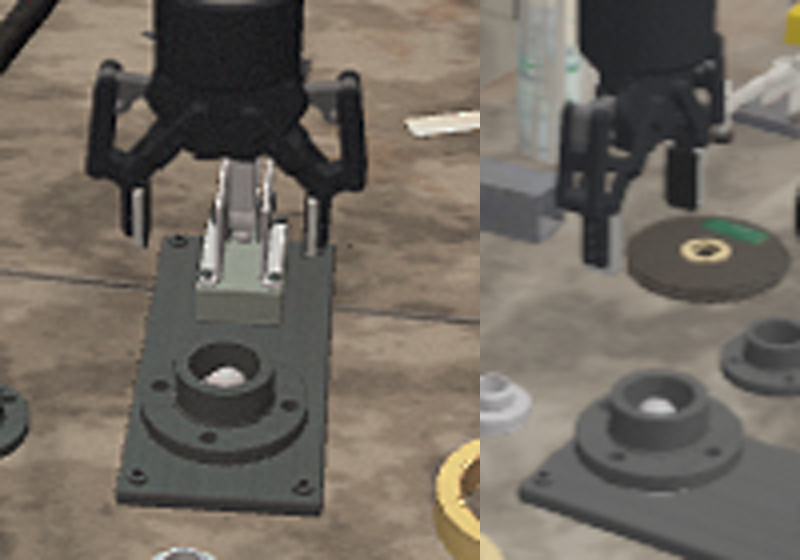

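```bash
python3 - <<'E'
from h import *
s=sensors.state();print(s["joint_pos"].round(2))
f=imaging.grab_frame("side");cv2.imwrite("pics/s2.png",f["image"][:,:,::-1])
for n in ("side","scene"):
    K,E=cam(imaging.grab_frame(n))
    p0=np.array([.526,.021,0]);ux=np.array([.0906,-.996,0])
    print(n,proj(K,E,[p0+ux*.173+[0,0,.066],p0+ux*(.173+.047*.588)+[0,0,.066+.047*.809],p0+ux*(.173+.143*.588)+[0,0,.066+.143*.809]]).round(1).tolist())
delta([.55,-.216,.29],5)
E
```

```text
[-0.31  0.6   0.28  1.96 -0.27  0.62  0.24]
side [[341.1, 199.3], [342.0, 181.6], [343.9, 145.2]]
scene [[404.0, 298.4], [417.7, 287.1], [448.0, 261.9]]
t17.15 pos [0.5246 0.0338 0.2113] F [-0.9 -1.   0.3] gap 1.001 delta: [-0.315 -1.004  0.015] [-0.001 -0.001  0.   ]
```

View pics/s2.png

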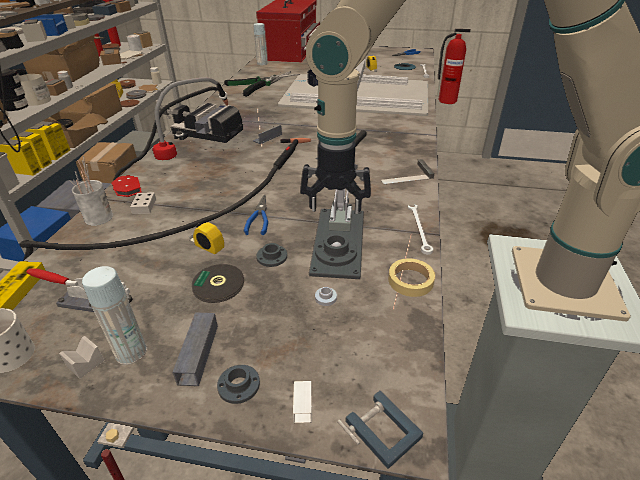

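Call:
carry_out(deltas="-0.19 0 0 0.08 0 0 255;-0.36 0 0 0.17 0 0 255;-0.48 0 0 0.26 0 0 255;-0.5 -0.1 0 0.35 0 0 255;-0.5 -0.25 0 0.44 0 0 255;-0.5 -0.4 0 0.53 0 0 255;-0.5 -0.55 0 0.62 0 0 255;-0.5 -0.7 0 0.71 0 0 255")

```text
clock: 17.95
position: [0.5397, -0.142, 0.3356]
ee_rot: [0.614, 0.35, 0.615, -0.35]
force: [0.8, 0.8, 0.1]
finger_gap: -0.003
```

```bash
python3 - <<'E'
from h import *
p0=np.array([.5262,.021]);ux=np.array([.0906,-.996])
print(p0+ux*.173,p0+ux*.239)
delta([.5478,-.217,.30],-84.8)
snap("w13")
E
```

```text
[ 0.5418738 -0.151308 ] [ 0.5478534 -0.217044 ]
t17.95 pos [ 0.5397 -0.142   0.3356] F [0.8 0.8 0.1] gap -0.003 delta: [ 0.142 -0.125  0.275] [ 0.283 -0.001  0.002]
```

View pics/w13.png

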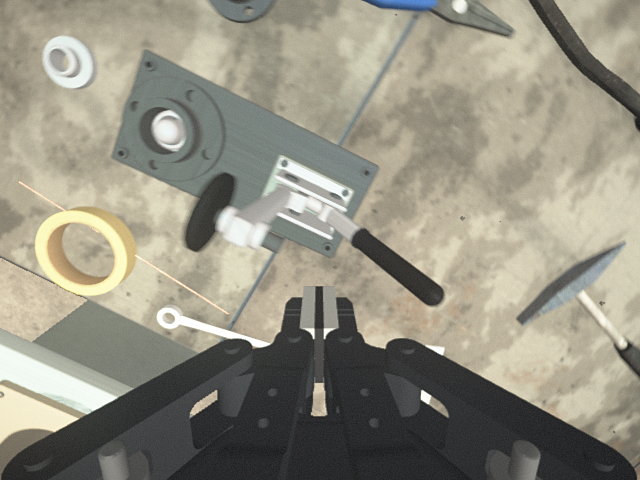

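```bash
python3 - <<'E'
from h import *
d=np.load("pics/w13.npz");K,E=d["K"],d["E"]
p0=np.array([.5262,.021,0]);ux=np.array([.0906,-.996,0])
def g(r):return p0+ux*(.173+r*.588)+[0,0,.066+r*.809]
print("pred",proj(K,E,[g(.047),g(.1),g(.143)]).round(0).tolist(), g(.143))
print(ray(K,E,[[432,294]],.178))
E
```

```text
pred [[356.0, 234.0], [397.0, 266.0], [439.0, 299.0]] [ 0.54949181 -0.23505566  0.181687  ]
[[ 0.54927974 -0.23038491  0.178     ]]
```

Call:
carry_out(deltas="0 -0.05 0.1 0.08 0 0 255;0 -0.1 0.2 0.17 0 0 255;0 -0.12 0.27 0.26 0 0 255;0.05 -0.12 0.275 0.28 0 0 255;0.1 -0.12 0.275 0.28 0 0 255;0.14 -0.12 0.275 0.28 0 0 255;0.14 -0.12 0.275 0.28 0 0 255;0.14 -0.12 0.275 0.28 0 0 255")

```text
clock: 18.8
position: [0.5499, -0.2138, 0.3017]
ee_rot: [0.525, 0.473, 0.526, -0.473]
force: [0.8, -0.0, -0.3]
finger_gap: 0.002
```

```bash
python3 - <<'E'
from h import *
delta([.5478,-.217,.27],-84.8)
snap("w14")
E
```

```text
t18.80 pos [ 0.5499 -0.2138  0.3017] F [ 0.8 -0.  -0.3] gap 0.002 delta: [ 0.127 -0.01   0.012] [ 0.008 -0.001  0.   ]
```

View pics/w14.png

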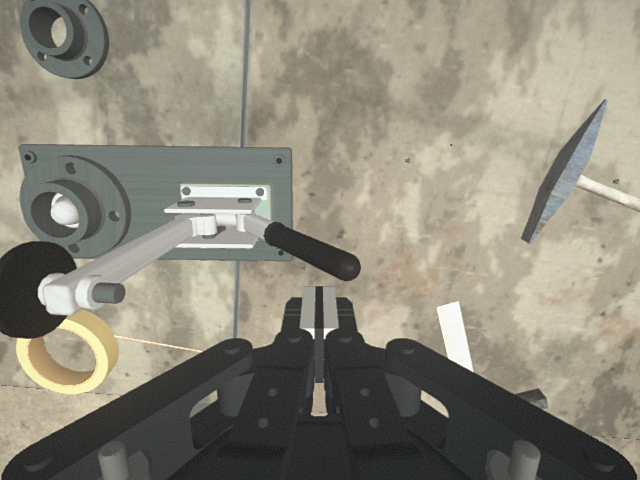

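The handle sits where the model predicts, within 2–5 mm, with its grip end at (350,266). The fingertips are above the grip, so I'll press straight down.

Call:
carry_out(deltas="0.08 -0.01 0.012 0 0 0 255;0.14 -0.01 0.012 0 0 0 255;0.18 -0.01 0.012 0 0 0 255;0.22 -0.01 0.012 0 0 0 255;0.26 -0.01 0.012 0 0 0 255;0.3 -0.01 0.012 0 0 0 255;0.34 -0.01 0.012 0 0 0 255;0.38 -0.01 0.012 0 0 0 255")

```text
clock: 19.65
position: [0.5478, -0.2181, 0.2063]
ee_rot: [0.525, 0.474, 0.525, -0.474]
force: [-0.7, -0.3, 0.0]
finger_gap: 0.0
```

```bash
python3 - <<'E'
from h import *
delta([.5478,-.217,.137],-84.8)
snap("w15")
E
```

```text
t19.65 pos [ 0.5478 -0.2181  0.2063] F [-0.7 -0.3  0. ] gap 0.0 delta: [ 0.277  0.001 -0.004] [0.007 0.    0.   ]
```

View pics/w15.png

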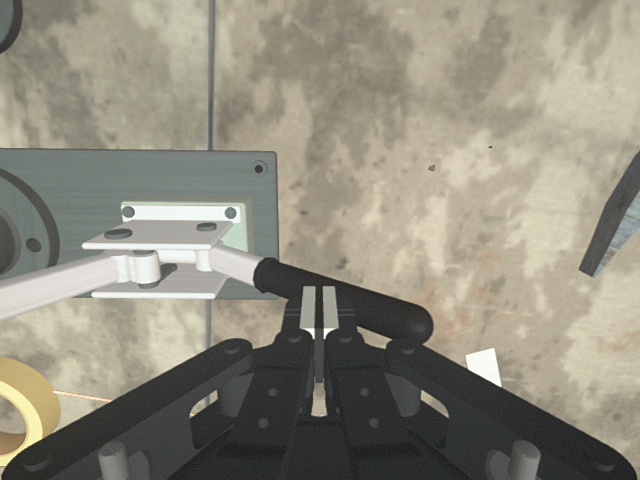

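Call:
carry_out(deltas="0.04 0 0 0 0 0 255;0.08 0 0 0 0 0 255;0.12 0 0 0 0 0 255;0.16 0 0 0 0 0 255;0.19 0 0 0 0 0 255;0.22 0 0 0 0 0 255;0.24 0 0 0 0 0 255;0.26 0 0 0 0 0 255")

```text
clock: 20.5
position: [0.5477, -0.2185, 0.142]
ee_rot: [0.525, 0.474, 0.525, -0.474]
force: [-0.9, -0.8, 2.3]
finger_gap: 0.001
```

```bash
python3 - <<'E'
from h import *
delta([.5478,-.217,.137],-84.8)
snap("w16")
f=imaging.grab_frame("scene");cv2.imwrite("pics/c16.png",cv2.resize(f["image"][180:340,280:480,::-1],None,fx=4,fy=3.75))
E
```

```text
t20.50 pos [ 0.5477 -0.2185  0.142 ] F [-0.9 -0.8  2.3] gap 0.001 delta: [ 0.02   0.001 -0.006] [ 0.007  0.    -0.   ]
```

View pics/w16.png

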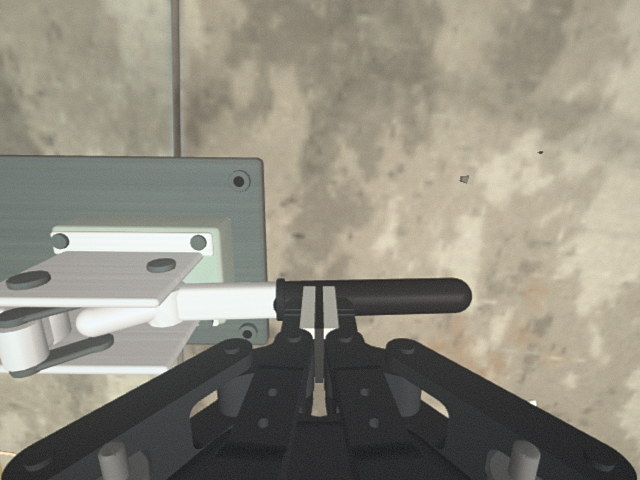

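View pics/c16.png

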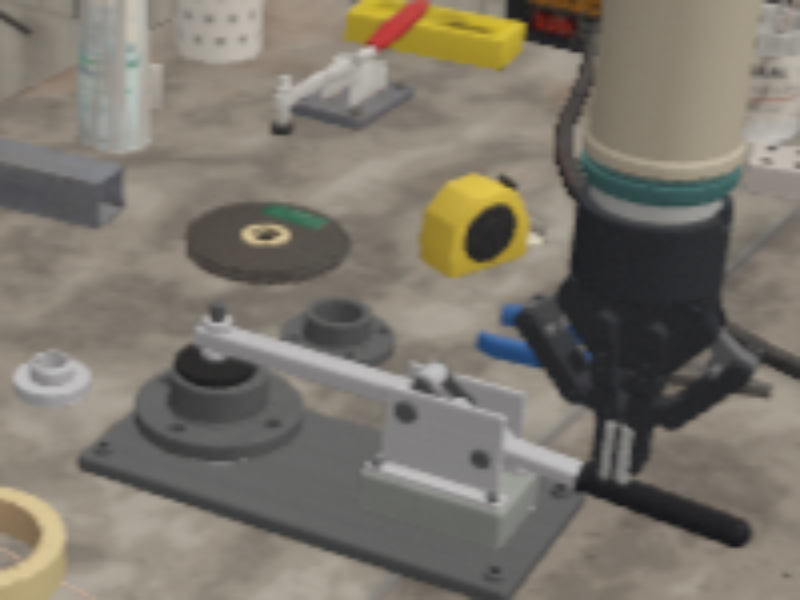

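The foot is on the hub and the handle is nearly level. I'll press it home.

Call:
carry_out(deltas="0.005 0 0 0 0 0 255;0.01 0 0 0 0 0 255;0.015 0 0 0 0 0 255;0.018 0 0 0 0 0 255;0.02 0 0 0 0 0 255;0.02 0 0 0 0 0 255;0.02 0 0 0 0 0 255;0.02 0 0 0 0 0 255")

```text
clock: 21.4
position: [0.5479, -0.2182, 0.1378]
ee_rot: [0.525, 0.474, 0.525, -0.474]
force: [-1.4, 0.1, 6.2]
finger_gap: -0.001
```

Call:
carry_out(deltas="0.003 0 0 0 0 0 255;0.006 0 0 0 0 0 255;0.009 0 0 0 0 0 255;0.012 0 0 0 0 0 255;0.012 0 0 0 0 0 255;0.012 0 0 0 0 0 255;0.012 0 0 0 0 0 255;0.012 0 0 0 0 0 255")

```text
clock: 22.2
position: [0.5479, -0.2183, 0.1371]
ee_rot: [0.525, 0.475, 0.524, -0.473]
force: [-5.8, 2.9, 24.1]
finger_gap: -0.006
```

It met the hard stop at 24 N. I'll lift clear and inspect.

Call:
carry_out(deltas="-0.02 0 0 0 0 0 255;-0.06 0 0 0 0 0 255;-0.15 0 0 0 0 0 255;-0.25 0 0 0 0 0 255;-0.32 0 0.1 0 0 0 255;-0.35 0 0.25 0 0 0 255;-0.35 0 0.3 0 0 0 255;-0.35 0 0.3 0 0 0 255")

```text
clock: 23.0
position: [0.5548, -0.295, 0.2219]
ee_rot: [0.524, 0.474, 0.524, -0.475]
force: [0.2, 0.2, 0.4]
finger_gap: -0.002
```

```bash
python3 - <<'E'
from h import *
delta([.5478,-.217,.137],-84.8)
snap("w17")
f=imaging.grab_frame("scene");cv2.imwrite("pics/c17.png",cv2.resize(f["image"][220:340,300:480,::-1],None,fx=4.4,fy=4.4,interpolation=cv2.INTER_CUBIC))
K,E=cam(f)
p0=np.array([.5262,.021,0]);ux=np.array([.0906,-.996,0])
for th in (0.95,1.04,1.08):
    a=np.radians(54)-th
    g=lambda r:p0+ux*(.173+r*np.cos(a))+[0,0,.066+r*np.sin(a)]
    print(th,((proj(K,E,[g(0),g(.047),g(.143)])-[300,220])*4.4).round(0).tolist())
f=imaging.grab_frame("side");cv2.imwrite("pics/s17.png",f["image"][:,:,::-1])
E
```

```text
t23.00 pos [ 0.5548 -0.295   0.2219] F [0.2 0.2 0.4] gap -0.002 delta: [ 0.339  0.003 -0.314] [ 0.005  0.001 -0.   ]
0.95 [[458.0, 345.0], [549.0, 373.0], [745.0, 435.0]]
1.04 [[458.0, 345.0], [547.0, 380.0], [740.0, 457.0]]
1.08 [[458.0, 345.0], [547.0, 383.0], [737.0, 467.0]]
```

View pics/c17.png

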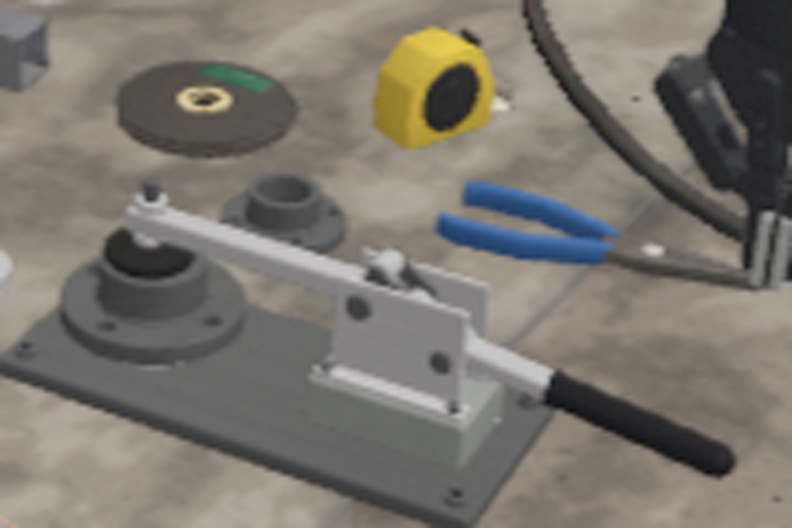

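View pics/w17.png

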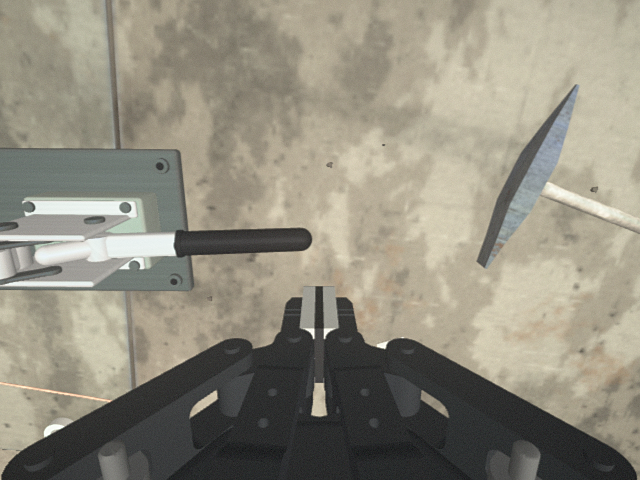

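View pics/s17.png

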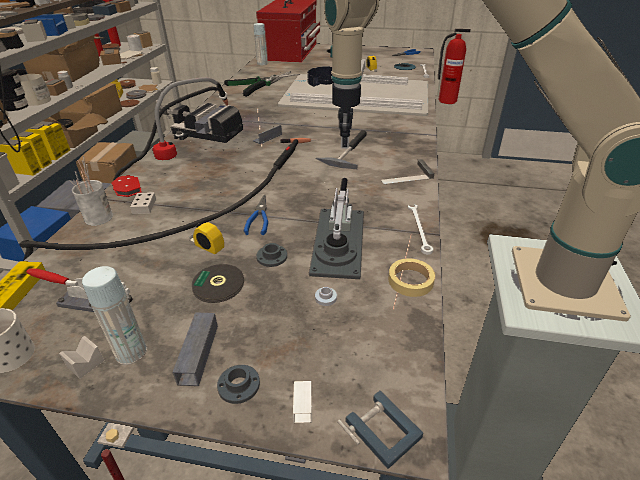

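```bash
python3 - <<'E'
from h import *
p0=np.array([.5262,.021,0]);ux=np.array([.0906,-.996,0])
for nm in("scene","wrist"):
    if nm=="scene":
        f=imaging.grab_frame("scene");img=f["image"];K,E=cam(f);roi=(415,300,475,335)
    else:
        img,K,E=snap("w18");roi=(170,215,320,265)
    m=(img.max(2)<75).astype(np.uint8);mm=np.zeros_like(m);x0,y0,x1,y1=roi;mm[y0:y1,x0:x1]=m[y0:y1,x0:x1]
    n,l,st,ce=cv2.connectedComponentsWithStats(mm);k=1+np.argmax(st[1:,4]);ys,xs=np.where(l==k)
    v=cv2.fitLine(np.c_[xs,ys].astype(np.float32),cv2.DIST_L2,0,.01,.01).ravel();print(nm,st[k],"slope",v[1]/v[0])
    for th in (.95,1.0,1.04,1.06,1.08):
        a=np.radians(54)-th
        g=lambda r:p0+ux*(.173+r*np.cos(a))+[0,0,.066+r*np.sin(a)]
        q=proj(K,E,[g(.047),g(.143)]);print(th,round((q[1,1]-q[0,1])/(q[1,0]-q[0,0]),4),q.round(1).tolist())
E
```

```text
scene [423 305  44  24 344] slope 0.4313158
0.95 0.3142 [[424.7, 304.8], [469.4, 318.9]]
1.0 0.3607 [[424.5, 305.8], [468.8, 321.7]]
1.04 0.3983 [[424.4, 306.5], [468.2, 323.9]]
1.06 0.4173 [[424.3, 306.8], [467.8, 325.0]]
1.08 0.4364 [[424.2, 307.2], [467.5, 326.0]]
wrist [ 182  230  137   28 2979] slope -0.028840201
0.95 0.0113 [[178.4, 245.9], [322.2, 247.5]]
1.0 -0.0043 [[179.6, 244.8], [321.8, 244.2]]
1.04 -0.0162 [[180.4, 243.9], [321.1, 241.6]]
1.06 -0.022 [[180.8, 243.5], [320.7, 240.4]]
1.08 -0.0277 [[181.1, 243.0], [320.2, 239.2]]
```

Both views put the handle at 1.075–1.08 rad, so it is locked. The bystanders haven't moved and the arm is clear, so I'll hand in.

```bash
python3 -c "
from plant import workorder
print(workorder.finish_job())"
```

```text
the job is handed in; nothing more can be done
None
```

The fixture is loaded and handed in at about 23 s of the 64 s allowed. The hand-in reported no verdict.

**What I did**
- **Bush:** I lowered the larger bush over the post until contact (+24 N). The wrist camera then put it about 1 mm from my estimate of the post's axis.
- **Flange:** I lowered the largest flange over the bush. It made contact at the predicted seat height (TCP 0.1136 m) and looked flat in the side and scene views.
- **Clamp:** I pressed the handle down to its hard stop (24 N), then lifted the arm clear.

**Last checks**
- **Handle angle:** The slope of the grip in the scene and wrist pictures gives about 1.075 and 1.08 rad, so it is past dead centre.
- **Foot and bystanders:** The pictures show the foot on the flange's hub, and the offcut and G-clamp where they started.
- **Arm:** The force reading with the arm clear was about 0 N.

**Not confirmed or disagreeing**
- I couldn't measure the foot's force on the flange directly; I judged it from the pictures and the locked handle.
- Estimates of the post's position from different cameras and methods differed by a few mm. I used about (0.526, 0.021), and both parts went on without binding.
- The handle grip's end measured about 5 mm from where the given dimensions put it. This did not affect the press.

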